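# Reverse the ratchet of a jar clamp and screw it tight

## Robot

A 6-joint arm with a two-finger parallel gripper is mounted at the origin on a cart in front of the work surface, level with it; the furniture and walls round the work are solid. World frame = base frame: x ahead of the robot, y to its left, z up, the work surface at z = 0. Lengths are in m, angles in rad, forces in N, time in s.
With the tool pointing down it reaches from about 0.325 to 0.775 m from the base axis. Payload 9.3 kg.
Tool frame: the origin (TCP) lies at the very end of the fingers, on their centre line; the grasp point (between the pads) lies 19 mm behind it; z points along the fingers, y is the line along which they close (so a half turn about z gives the same grasp; the last joint's range is limited). The gripper opens to 85 mm and grips with 20 to 120 N. Pads are 22 mm wide; open, the fingers measure 114 mm over their backs; the gripper's body (76 mm by 85 mm) begins 54 mm behind the grasp point. The pads swing forward as they close: fully open they stand 13 mm farther back than shut.
Start: joints at [1.119, 0.259, 0.021, 1.334, 0, 1.418], TCP at [0.162, 0.526, 0.231] pointing down, gripper open.
Joint ranges: [-3.04, 3.04], [-0.91, 1.82], [-1.04, 1.36], [-1.92, 1.95], [-1.52, 1.45], [-3.14, 3.14]. Speed limits (rad/s): [2.22, 2.22, 2.79, 3.14, 3.14, 3.14].

## Interface

Orientations are given as a rotation vector (axis times angle).
In Python, from rig import env, camera gives the robot as it stands.
- The arm moves only by the tool move_arm, never from a script. Its arguments are lists of equal length, an entry for each row: "delta_pos": the shift along the world's x, y, z each as a share of 30 mm, from -1 to 1, a list of three; "dr": the turn, a rotation vector about the world's x, y, z each as a share of 0.08 rad, from -1 to 1, a list of three. In form: {"delta_pos": [[x, y, z], ...], "dr": [[wx, wy, wz], ...]}. A call has exactly 8 rows; each row shifts and turns the commanded pose from where the row before left it; what a row does not reach is not made up. A row lasts 1/8 s, in which the tool goes at most 62.5 mm and 10.7 degrees, less where a joint would pass 70% of its speed; a pose out of reach is approached as far as the arm can. A call with a number of a shift or a turn outside -1 to 1 is refused whole. A call with a gripper value outside its range is refused whole. "jaw" is the finger opening in mm, from 0 to 85.4, set as the call begins (left out, the last holds). The fingers move at their own pace and stop on an object; "force" is the grip in N (left out, the last holds). Time passes only in rows, so rows that do not move let the fingers close, or fill a call up. It gives the time, the measured TCP pose, the force, the opening and the grip force at its end, in the units of the state.
- env.sense(): the state, without advancing time (a new reading comes with each control period).
- camera(name): name is "scene" or "top" or "wrist"; returns a dict with "color" (384x512x3 uint8, blue, green, red), "mtx" (3x3 intrinsics, pixels), "k1" (the pictures are not rectified: a ray, as slopes to the right and down, at radius r is drawn at 1 + k1 r^2 times it, then the intrinsics apply), "view" (4x4, takes a point from world to camera coordinates). Camera axes: x right, y down, z forward; pixel columns grow to the right and rows downward; lengths in m; the calibration is good to about 2 mm. A picture is of the moment at which its call begins. There is no depth.
- env.sign_off(): hands the job in; it is judged then, once.
The state is a dict: "t": time; "joint_positions": joint angles; "qvel": joint speeds; "tau": joint torques, N m; "position": TCP position; "ee_rot": TCP orientation; "ft_force": force on the tool from outside, world axes, zero at the start; "ft_torque": the same for the moment, N m; "opening": finger opening in m; "grip_force": force on a finger pad.
Only numpy, scipy, OpenCV 4.12 (cv2) and the standard library are available. Lean on these libraries where they do the work, as an engineer would, in place of code of your own. Each camera call takes 0.05 s, during which the arm holds its last target. There are 200 camera calls.

## Task

The steel grinding jar stands in its clamping stand, but the ratchet handle on top is still set to unscrew. Flip the small direction lever on the ratchet head over to tightening without forcing it, swing the handle back anticlockwise (seen from above) to near the far end of its swing to feel that it now free-wheels and does not unscrew the spindle, then work it to and fro until the spindle's foot is firmly tight on the jar's lid (a pull of about 10 N at the grip), without over-tightening. Let go with the lever still set to tighten.

Things in the scene. Friction and masses are not known exactly. Their poses are not given: they have to be found in the camera images.
- stand: Clamping stand, fixed to the table: grey base plate 130 x 210 x 18 mm, aluminium nest ring round the jar, two steel columns, grey bridge (top 138 mm above the table) carrying the ratchet. Origin: centre of the underside, on the vertical spindle axis; z up, -x is its front, where the handle is. All heights here are above the table.
- head_top (a point): Point on the spindle axis at the upper face of the steel ratchet head (163 mm above the table). It turns with the handle: its -x axis points along the bar to the grip, its y axis is to the left for someone at the grip who looks towards the spindle.
- ratchet_handle (a joint): Handle angle about the spindle axis, rad, growing clockwise seen from above (clockwise tightens); 0: bar along the stand's -x. Stop pins at -0.95 and 0.95; starts at 0.55 to 0.85. It stays where left (washer friction, 1.5 N at the grip). Freewheeling it clicks every 0.31 rad (20 teeth) at 2 to 3 N; driving, the spindle follows after at most one tooth of play.
- grip_mid (a point): Centre of the revolving black grip standing upright on the free end of the handle bar: diameter 25 mm, 42 mm high (this point is half-way up, 184 mm above the table), 140 mm from the spindle axis. It spins freely about its own vertical axis. The flat steel bar below it is 16 mm wide.
- lever (a joint): Direction lever's angle about its vertical pivot, rad: -0.45 (start) = unscrew (handle drives anticlockwise, free-wheels clockwise), +0.45 = tighten (drives clockwise, free-wheels anticlockwise); stops there, a sprung detent holds it at either. Positive = its tab is left of the bar's middle line (+y of head_top) for someone at the grip looking to the spindle.
- flip_tab: The direction lever, dark steel, on top of the ratchet head. Origin: its pivot, 35 mm from the spindle axis towards the grip, 163.5 mm above the table; its -x axis points along the lever to the finger tab. Lever plate 5 mm high. It is small and must not be forced: 15 N is the most it may take.
- tab_mid (a point): Middle of the lever's upright finger tab, 24 mm from the pivot, 175.5 mm above the table: 12 mm along the lever, 7 mm thick, top at 184.5 mm; from 170 mm up it stands clear of all else. Pushed sideways here it goes over at about 3 to 5 N; its end positions lie 21 mm apart. Pushes above 3.5 N may turn the handle along, clockwise, until it meets its stop pin.
- spindle (a joint): Spindle angle, rad, 0 at the start, growing as it tightens (clockwise seen from above). Each rad lowers its foot 3 mm. Turning it takes 3 to 5 N at the grip in all while the foot is free; once the foot rubs on the lid the pull rises steeply, by about 5 to 6 N for each 100 N of clamping. It holds what is clamped, and part of the pull stays on when the motion stops.
- foot: Round foot of the spindle under the bridge, 42 mm wide, with a hard rubber face that gives about 0.6 mm for each 100 N; it turns with the spindle and sinks. Origin on the axis, 6 mm above its flat underside.
- lid: Knurled steel lid of the grinding jar, 75 mm across. Origin: centre of its underside; the flat boss in its middle is 18.5 mm higher, 3 to 6 mm below the foot at the start, depending on the jar's packing. Firmly tight is about 110 N of clamping; below 45 N it leaks, above 200 N the lid is damaged.

How it is judged:
On the way, in this order (a step that is already met when the one before it is completed fails the run):
1. The direction lever is flipped over to tightening (value of joint lever above 0.3 rad), for 0.2 s.
2. The handle is swung back anticlockwise past -0.4 rad, free-wheeling (the spindle stays) (value of joint ratchet_handle below -0.4 rad and value of joint lever above 0.3 rad and value of joint spindle above -0.2 rad), for 0.1 s.
3. The spindle's foot is screwed down tight on the lid (at least 45 N) (contact force between foot and lid above 45 N), for 0.2 s.
At the end, for the whole second after the job is handed in: The spindle's foot presses on the lid with 45 to 200 N, the direction lever stands at tighten (beyond +0.3 rad), and the handle is at rest (contact force between foot and lid between 45 and 200 N and value of joint lever above 0.3 rad and velocity of joint ratchet_handle between -0.05 and 0.05 rad/s); the robot touches nothing.
It fails at once if The jar is over-tightened: clamping force above 200 N (contact force between foot and lid above 200 N).
It fails at once if The spindle is unscrewed by more than 0.3 rad from where it was (the ratchet drove it backwards) (value of joint spindle below -0.3 rad).
It fails at once if The small direction lever is forced: more than 15 N on it (contact force between anything else and flip_tab above 15 N).
It also fails if it takes over 72 s, if anything falls off the work surface, if the arm or the gripper's body presses on something with over 40 N, if the wrist force passes 120 N, or if a joint passes its speed limit or range.

## Working session

There is one attempt and no reset: what is moved stays moved. The work goes in short steps, Python scripts to look and compute and a tool call to move; the robot and the scene stay as the last step left them, time stands still between calls to the robot, and variables do not carry over. Pictures are saved under pics/ and viewed, at most 10 in all, crops included, and the job is handed in when it is done.

Besides the shell and the picture viewer there is one more tool, called after "Call:" as a command line: name --argument value ..., lists and objects as JSON in quotes. move_arm: Moves the arm, as the interface text tells. Its arguments: {"type":"object","properties":{"delta_pos":{"type":"array","items":{"type":"array","items":{"type":"number"}}},"dr":{"type":"array","items":{"type":"array","items":{"type":"number"}}},"jaw":{"type":"number"},"force":{"type":"number"}},"required":["delta_pos","dr"]}

```bash
ls; mkdir -p pics; cat > h.py <<'E'
import numpy as np, cv2
from rig import env, camera
def ray(c,px):
    K=c["mtx"]; d=np.array([(px[0]-K[0,2])/K[0,0],(px[1]-K[1,2])/K[1,1]])
    u=d.copy()
    for _ in range(20): u=d/(1+c["k1"]*(u@u))
    V=c["view"]; R=V[:3,:3]; o=-R.T@V[:3,3]
    return o,R.T@np.array([u[0],u[1],1])
def onz(c,px,z):
    o,d=ray(c,px); return o+d*(z-o[2])/d[2]
def proj(c,p):
    q=c["view"]@np.append(p,1); u=q[:2]/q[2]; u=u*(1+c["k1"]*(u@u)); return c["mtx"][:2,:2]@u+c["mtx"][:2,2]
E
python3 - <<'E'
from h import *
s=env.sense(); print({k:np.round(v,3) for k,v in s.items()})
cs=[camera(n) for n in("scene","top")]
im=np.vstack([cs[0]["color"],cs[1]["color"]])
for n,c in zip("st",cs):
    cv2.imwrite(f"pics/{n}0.png",c["color"])
    print(n,c["mtx"],c["k1"],c["view"].round(3).tolist())
E
```

```text
pics
{'t': np.float64(0.0), 'joint_positions': array([1.119, 0.259, 0.021, 1.334, 0.   , 1.418]), 'qvel': array([ 0.002, -0.002, -0.   ,  0.   ,  0.   ,  0.   ]), 'tau': array([-0.0000e+00, -5.5564e+01,  3.4453e+01,  1.4000e-02, -0.0000e+00,
        0.0000e+00]), 'position': array([0.162, 0.525, 0.231]), 'ee_rot': array([-4.680e-01, -3.106e+00,  2.000e-03]), 'ft_force': array([ 0.253, -0.253,  0.741]), 'ft_torque': array([ 0.034, -0.039,  0.013]), 'grip_force': np.float64(0.0), 'opening': np.float64(0.086)}
s [[373.95194731   0.         254.66376743]
 [  0.         373.95194731 195.41575096]
 [  0.           0.           1.        ]] -0.09301492953674723 [[0.564, -0.826, -0.025, -0.453], [-0.443, -0.276, -0.853, 0.311], [0.697, 0.492, -0.521, 0.627], [0.0, 0.0, 0.0, 1.0]]
t [[472.76152784   0.         251.66213554]
 [  0.         472.76152784 203.38352135]
 [  0.           0.           1.        ]] -0.18836000441349757 [[-0.028, -1.0, 0.008, -0.154], [-0.966, 0.025, -0.259, 0.57], [0.258, -0.015, -0.966, 0.832], [0.0, 0.0, 0.0, 1.0]]
```

View pics/s0.png

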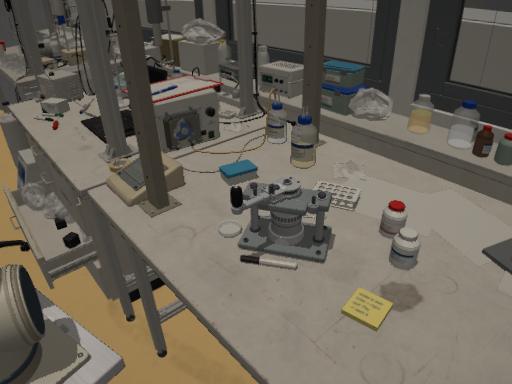

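View pics/t0.png

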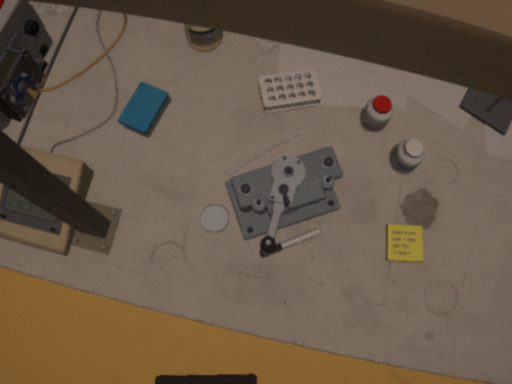

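The scene view shows the stand at about (287,220), with the grip at (237,195). The top view shows the head at (287,170), the tab near (284,190) and the grip at (268,243). I'll enlarge it.

```bash
python3 - <<'E'
from h import *
a=cv2.imread("pics/t0.png")[140:265,220:350]; b=cv2.imread("pics/s0.png")[170:260,220:340]
a=cv2.resize(a,None,fx=4.6,fy=4.6,interpolation=cv2.INTER_CUBIC)
cv2.imwrite("pics/c0.png",cv2.convertScaleAbs(a,alpha=1.4))
c=camera("top")
for n,p,z in[("headtop",(287,170),.163),("grip",(268,243),.205),("tab",(284,190),.1845),("bl",(247,237),.018),("br",(340,205),.018),("tl",(228,180),.018),("postbase",(100,222),0)]: print(n,onz(c,p,z).round(4))
print("campos",-c["view"][:3,:3].T@c["view"][:3,3])
E
```

```text
headtop [ 0.6015 -0.232   0.163 ]
grip [ 0.4645 -0.1916  0.205 ]
tab [ 0.5584 -0.2231  0.1845]
bl [ 0.5112 -0.1588  0.018 ]
br [ 0.5727 -0.352   0.018 ]
tl [ 0.6324 -0.1225  0.018 ]
postbase [0.5536 0.1491 0.    ]
campos [ 0.33105405 -0.15560625  0.95211713]
```

View pics/c0.png

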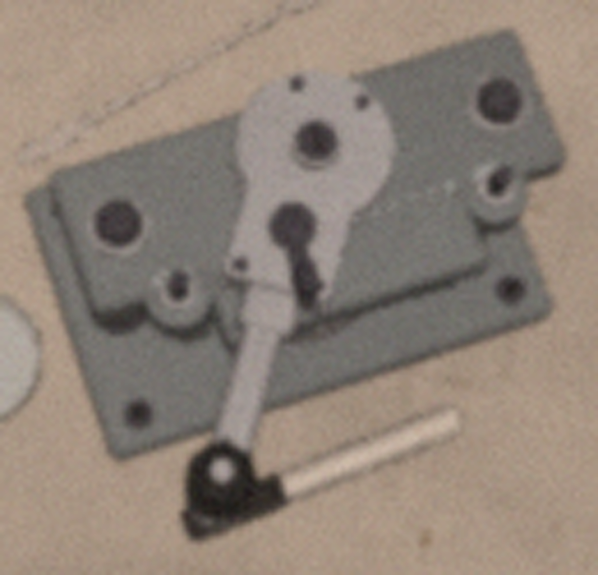

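The crop gives the handle at about 0.62 rad: hub (316,140), pivot (293,224), tab (305,278), grip (222,470). The tool's y axis already points across the bar, so I'll keep this orientation. Moving in on an inner path to stay clear of the post.

Call:
move_arm --delta_pos '[[0.5, -1, 0.1], [0.5, -1, 0.1], [0.5, -1, 0.1], [0.5, -1, 0.1], [0.5, -1, 0.1], [0.5, -1, 0.1], [0.5, -1, 0.1], [0.5, -1, 0.1]]' --dr '[[0, 0, 0], [0, 0, 0], [0, 0, 0], [0, 0, 0], [0, 0, 0], [0, 0, 0], [0, 0, 0], [0, 0, 0]]' --jaw 0

```text
t: 1.15
position: [0.2821, 0.2846, 0.2553]
ee_rot: [-0.467, -3.107, 0.0]
ft_force: [0.5, 1.2, 0.4]
opening: 0.0
grip_force: 0.0
```

```bash
python3 - <<'E'
from h import *
s=env.sense(); print({k:np.round(s[k],3) for k in("joint_positions","position","ee_rot")})
E
```

```text
{'joint_positions': array([ 0.58 , -0.005, -0.23 ,  1.345, -0.   ,  0.878]), 'position': array([0.282, 0.285, 0.255]), 'ee_rot': array([-0.467, -3.107,  0.   ])}
```

Call:
move_arm --delta_pos '[[0.5, -1, 0], [0.5, -1, 0], [0.5, -1, 0], [0.5, -1, 0], [0.5, -1, 0], [0.5, -1, 0], [0.5, -1, 0], [0.3, -1, 0]]' --dr '[[0, 0, 0], [0, 0, 0], [0, 0, 0], [0, 0, 0], [0, 0, 0], [0, 0, 0], [0, 0, 0], [0, 0, 0]]'

```text
t: 2.15
position: [0.3963, 0.0445, 0.2551]
ee_rot: [-0.468, -3.106, -0.0]
ft_force: [0.1, 0.2, -0.4]
opening: 0.0
grip_force: 0.0
```

Call:
move_arm --delta_pos '[[0.3, -1, 0], [0.3, -1, 0], [0.3, -1, 0], [0.3, -1, 0], [0.5, -1, 0], [0.5, -1, 0], [0.5, -1, 0], [0.5, -1, 0]]' --dr '[[0, 0, 0], [0, 0, 0], [0, 0, 0], [0, 0, 0], [0, 0, 0], [0, 0, 0], [0, 0, 0], [0, 0, 0]]'

```text
t: 3.15
position: [0.4922, -0.1954, 0.255]
ee_rot: [-0.468, -3.106, -0.0]
ft_force: [-0.1, 0.1, 0.5]
opening: 0.0004
grip_force: 0.0
```

```bash
python3 - <<'E'
from h import *
s=env.sense(); print({k:np.round(s[k],3) for k in("joint_positions","position","ee_rot")})
c=camera("wrist"); cv2.imwrite("pics/w1.png",c["color"]); print((-c["view"][:3,:3].T@c["view"][:3,3]).round(3),c["view"].round(3).tolist())
E
```

```text
{'joint_positions': array([-0.536,  0.218,  0.027,  1.38 ,  0.   , -0.238]), 'position': array([ 0.492, -0.195,  0.255]), 'ee_rot': array([-0.468, -3.106, -0.   ])}
[ 0.422 -0.173  0.397] [[0.295, 0.956, -0.0, 0.041], [0.914, -0.282, 0.291, -0.55], [0.278, -0.086, -0.957, 0.247], [0.0, 0.0, 0.0, 1.0]]
```

View pics/w1.png

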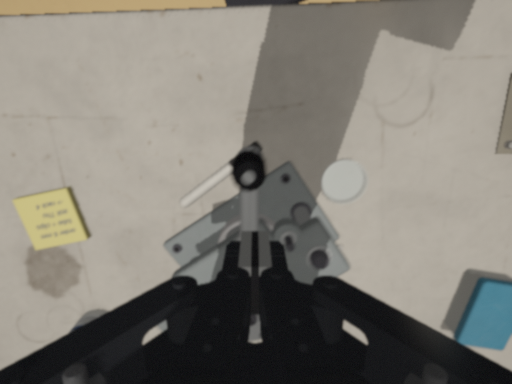

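The wrist view shows the grip top with its pin at (248,177). The fingers hide the tab.

```bash
python3 - <<'E'
from h import *
w=camera("wrist"); t=camera("top"); s=camera("scene")
print("grip w",onz(w,(248,177),.205), "t",onz(t,(268.3,242.2),.205))
A=onz(t,(288.7,170.4),.166); print("axis",A)
print("pivot",onz(t,(283.7,188.7),.170)); print("tab",onz(t,(286.3,200.5),.1845))
g=onz(t,(268.3,242.2),.205)
for A in (A,np.array([.602,-.236,.16])):
  b=(g-A)[:2]; L=np.linalg.norm(b); b/=L; l=np.array([-b[1],b[0]])*-1
  print("L",L,"bar",b,"left",l)
  A2=g[:2]-.14*b
  piv=A2+.035*b; tab=piv+.024*(np.cos(.45)*b-np.sin(.45)*l); print("piv",piv,"tab",tab,"end",piv+.024*(np.cos(.45)*b+np.sin(.45)*l))
  print("px piv",proj(t,[*piv,.17]),"px tab",proj(t,[*tab,.1845]))
E
```

```text
grip w [ 0.46899419 -0.19480992  0.205     ] t [ 0.46576117 -0.19209466  0.205     ]
axis [ 0.59964403 -0.23468919  0.166     ]
pivot [ 0.56507157 -0.22394053  0.17      ]
tab [ 0.53986223 -0.226105    0.1845    ]
L 0.14049524430277058 bar [-0.95293516  0.30317418] left [0.30317418 0.95293516]
piv [ 0.56581937 -0.22392795] tab [ 0.54206085 -0.22732399] end [ 0.54839063 -0.20742828]
px piv [283.67263969 188.28645511] px tab [286.957949   199.22607091]
L 0.14313873130192176 bar [-0.95179567  0.30673278] left [0.30673278 0.95179567]
piv [ 0.56569972 -0.2243016 ] tab [ 0.54192868 -0.22760884] end [ 0.54833276 -0.20773692]
px piv [283.89111545 188.34745545] px tab [287.1298496  199.29730901]
```

Call:
move_arm --delta_pos '[[0.7, -1, 0], [0.7, -1, 0], [0, -0.05, -0.5], [0, 0, -0.5], [0, 0, -0.5], [0, 0, -0.5], [0, 0, -0.4], [0, 0, -0.35]]' --dr '[[0, 0, 0], [0, 0, 0], [0, 0, 0], [0, 0, 0], [0, 0, 0], [0, 0, 0], [0, 0, 0], [0, 0, 0]]'

```text
t: 4.35
position: [0.5338, -0.2557, 0.1721]
ee_rot: [-0.467, -3.107, -0.0]
ft_force: [-0.2, 0.5, 0.3]
opening: 0.0001
grip_force: 0.0
```

```bash
python3 - <<'E'
from h import *
s=env.sense(); print(s["position"].round(4),s["ft_force"].round(2))
t=camera("top")["color"][140:265,220:350]; c=camera("scene")["color"][165:265,215:345]
im=np.hstack([cv2.resize(t,(390,375),interpolation=2),cv2.resize(c,(400,375),interpolation=2)])
cv2.imwrite("pics/a2.png",cv2.convertScaleAbs(im,alpha=1.4))
E
```

```text
[ 0.5338 -0.2557  0.1721] [-0.18  0.51  0.27]
```

View pics/a2.png

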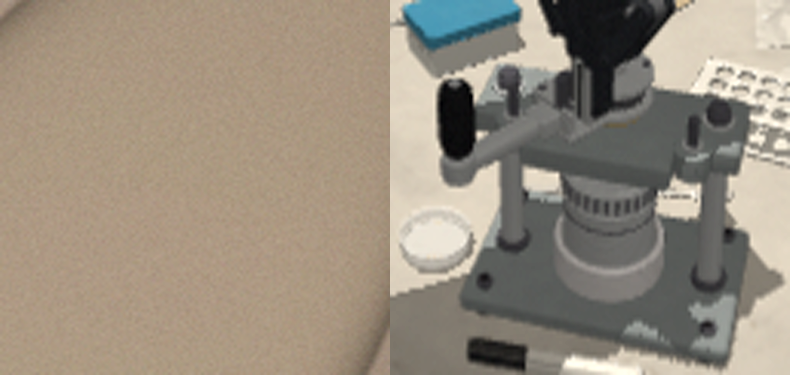

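The top view is blocked by the arm. In the scene view the fingers stand to the right of the tab and clear of it (crop about (590,90)). Pushing gently along +left now.

Call:
move_arm --delta_pos '[[0.02, 0.063, 0], [0.02, 0.063, 0], [0.02, 0.063, 0], [0.02, 0.063, 0], [0.02, 0.063, 0], [0.02, 0.063, 0], [0.02, 0.063, 0], [0.02, 0.063, 0]]' --dr '[[0, 0, 0], [0, 0, 0], [0, 0, 0], [0, 0, 0], [0, 0, 0], [0, 0, 0], [0, 0, 0], [0, 0, 0]]'

```text
t: 5.45
position: [0.5382, -0.2412, 0.1728]
ee_rot: [-0.468, -3.106, 0.002]
ft_force: [-4.0, -3.5, 0.7]
opening: 0.0002
grip_force: 2.5
```

Call:
move_arm --delta_pos '[[0.01, 0.032, 0], [0.01, 0.032, 0], [0.01, 0.032, 0], [0.01, 0.032, 0], [0.01, 0.032, 0], [0.01, 0.032, 0], [0.01, 0.032, 0], [0.01, 0.032, 0]]' --dr '[[0, 0, 0], [0, 0, 0], [0, 0, 0], [0, 0, 0], [0, 0, 0], [0, 0, 0], [0, 0, 0], [0, 0, 0]]'

```text
t: 6.45
position: [0.5406, -0.2332, 0.1727]
ee_rot: [-0.468, -3.106, 0.001]
ft_force: [-4.2, -3.0, 0.1]
opening: -0.0001
grip_force: 1.8
```

```bash
cat >> h.py <<'E'
G0=np.array([.4665,-.193]); AX=np.array([.600,-.235])
def grip():
    """handle angle from black grip blob in the scene view"""
    c=camera("scene"); im=c["color"]; 
    best=None
    for th in np.arange(-1,1.01,.01):
        pass
    return c,im
E
python3 - <<'E'
from h import *
s=env.sense(); print(s["position"].round(4),s["ft_force"].round(2))
c=camera("scene"); cv2.imwrite("pics/raw3.png",c["color"])
AX=np.array([.600,-.235])
for th in(.3,.62,.8,.95):
  a=np.pi+.308-th; print(th,proj(c,[*(AX+.14*np.array([np.cos(a),np.sin(a)])),.184]).round(1))
for n in("s0","raw3"):
  im=cv2.imread(f"pics/{n}.png"); m=(im.max(2)<45).astype(np.uint8); m[:, :215]=0;m[:,262:]=0;m[:170]=0;m[225:]=0
  k,l,st,ce=cv2.connectedComponentsWithStats(m); print(n,[(x[4],y.round(1)) for x,y in zip(st[1:],ce[1:]) if x[4]>30])
E
```

```text
[ 0.5406 -0.2332  0.1727] [-4.16 -2.95  0.09]
0.3 [253.1 203.5]
0.62 [237.1 195.8]
0.8 [231.1 190.7]
0.95 [227.7 186.1]
s0 [(np.int32(214), array([236.4, 196.8]))]
raw3 [(np.int32(196), array([230.8, 192. ])), (np.int32(47), array([253.7, 186.9]))]
```

Contact made at about 5 N, and the handle is drifting clockwise (about 0.8 rad) as foretold. Continuing in small steps, more along +y to lessen the rubbing.

Call:
move_arm --delta_pos '[[0, 0.05, 0], [0, 0.05, 0], [0, 0.05, 0], [0, 0.05, 0], [0, 0.05, 0], [0, 0.05, 0], [0, 0, 0], [0, 0, 0]]' --dr '[[0, 0, 0], [0, 0, 0], [0, 0, 0], [0, 0, 0], [0, 0, 0], [0, 0, 0], [0, 0, 0], [0, 0, 0]]'

```text
t: 7.5
position: [0.5412, -0.224, 0.1728]
ee_rot: [0.467, 3.106, 0.0]
ft_force: [1.0, -2.4, -0.5]
opening: 0.0002
grip_force: 0.9
```

```bash
cat > ang.py <<'E'
from h import *
s=env.sense(); print(s["t"],s["position"].round(4),s["ft_force"].round(2))
c=camera("scene"); im=c["color"]; cv2.imwrite("pics/raw.png",im)
m=(im.max(2)<45).astype(np.uint8); m[:, :215]=0;m[:,262:]=0;m[:170]=0;m[225:]=0
k,l,st,ce=cv2.connectedComponentsWithStats(m); print([(int(x[4]),y.round(1)) for x,y in zip(st[1:],ce[1:]) if x[4]>30])
cv2.imwrite("pics/crop.png",cv2.convertScaleAbs(cv2.resize(im[165:225,215:325],None,fx=6,fy=6,interpolation=2),alpha=1.5))
E
python3 ang.py
```

```text
7.5 [ 0.5412 -0.224   0.1728] [ 0.99 -2.41 -0.51]
[(198, array([228.9, 190.1])), (42, array([253.5, 186.4]))]
```

View pics/crop.png

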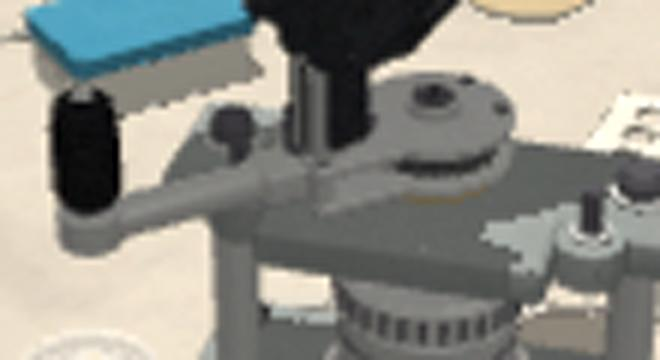

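The picture shows the handle near 0.9 rad (grip at crop (85,150)) and the fingers at (330,110) hard by the tab, with little force. Carrying on.

Call:
move_arm --delta_pos '[[0.01, 0.05, 0], [0.01, 0.05, 0], [0.01, 0.05, 0], [0.01, 0.05, 0], [0.01, 0.05, 0], [0.01, 0.05, 0], [0, 0, 0], [0, 0, 0]]' --dr '[[0, 0, 0], [0, 0, 0], [0, 0, 0], [0, 0, 0], [0, 0, 0], [0, 0, 0], [0, 0, 0], [0, 0, 0]]'

```text
t: 8.55
position: [0.5429, -0.215, 0.1728]
ee_rot: [-0.467, -3.107, -0.0]
ft_force: [-0.6, -0.1, 0.1]
opening: 0.0003
grip_force: 0.0
```

```bash
python3 ang.py
```

```text
8.55 [ 0.5429 -0.215   0.1728] [-0.57 -0.06  0.09]
[(197, array([228.9, 190.2])), (43, array([253.5, 186.4]))]
```

The force has dropped to zero with the handle at rest, so the lever has probably snapped over. Backing off, rising and checking with the wrist camera.

Call:
move_arm --delta_pos '[[-0.05, -0.3, 0], [0, -0.1, 0.9], [0, 0, 1], [-0.6, 0, 0.8], [-1, 0.4, 0], [-1, 0.5, 0], [-1, 0.5, 0], [-0.5, 0.5, 0]]' --dr '[[0, 0, 0], [0, 0, 0], [0, 0, 0], [0, 0, 0], [0, 0, 0], [0, 0, 0], [0, 0, 0], [0, 0, 0]]' --jaw 45

```text
t: 9.6
position: [0.4171, -0.1701, 0.2541]
ee_rot: [0.469, 3.106, -0.001]
ft_force: [-0.9, -0.6, 1.5]
opening: 0.0447
grip_force: 0.0
```

```bash
python3 - <<'E'
from h import *
s=env.sense(); print(s["position"].round(4),s["ft_force"].round(2))
AX=np.array([.600,-.235]);th=.88;a=np.pi+.308-th;b=np.array([np.cos(a),np.sin(a)]);g=AX+.14*b
w=camera("wrist");p=proj(w,[*(AX+.06*b),.18]).astype(int); print(p,proj(w,[*g,.205]))
x,y=np.clip(p-[80,90],0,[312,184]); print(x,y)
cv2.imwrite("pics/w4.png",cv2.convertScaleAbs(cv2.resize(w["color"][y:y+200,x:x+200],None,fx=3,fy=3,interpolation=2),alpha=1.5))
cv2.imwrite("pics/w4raw.png",w["color"])
E
```

```text
[ 0.4171 -0.1701  0.2541] [-0.94 -0.61  1.45]
[263 348] [294.92141059 289.49191297]
183 184
```

View pics/w4.png

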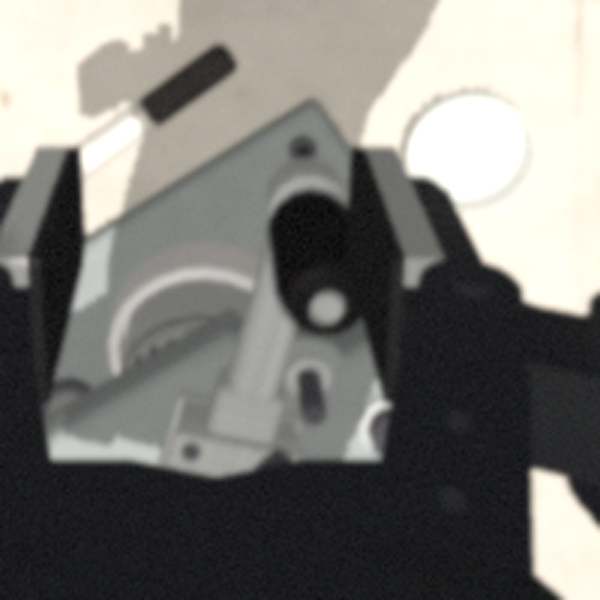

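The lever tab is now hidden on the +y side of the bar. The head's -y screw (crop (190,452)), which the tab covered before, is bare, so it has flipped. The grip top is at (327,308), about (0.481,-0.160). Grasping it.

Call:
move_arm --delta_pos '[[1, 0.15, 0], [1, 0.15, 0], [0.13, 0.03, -0.5], [0, 0, -0.7], [0, 0, -0.7], [0, 0, -0.7], [0, 0, -0.1], [0, 0, 0]]' --dr '[[0, 0, 0], [0, 0, 0], [0, 0, 0], [0, 0, 0], [0, 0, 0], [0, 0, 0], [0, 0, 0], [0, 0, 0]]'

```text
t: 10.65
position: [0.4821, -0.1605, 0.173]
ee_rot: [-0.468, -3.106, 0.0]
ft_force: [0.7, -0.5, 0.3]
opening: 0.0453
grip_force: 0.0
```

Call:
move_arm --delta_pos '[[0, 0, 0], [0, 0, 0], [0, 0, 0], [0, 0, 0], [0, 0, 0], [0, 0, 0], [0, 0, 0], [0, 0, 0]]' --dr '[[0, 0, 0], [0, 0, 0], [0, 0, 0], [0, 0, 0], [0, 0, 0], [0, 0, 0], [0, 0, 0], [0, 0, 0]]' --jaw 15 --force 30

```text
t: 11.65
position: [0.4827, -0.1605, 0.1736]
ee_rot: [0.467, 3.105, -0.001]
ft_force: [-0.8, -0.7, 4.9]
opening: 0.0239
grip_force: 31.1
```

```bash
python3 ang.py; python3 - <<'E'
import numpy as np
AX=np.array([.600,-.235])
def g(th): a=np.pi+.308-th; return AX+.14*np.array([np.cos(a),np.sin(a)])
ths=np.linspace(.88,-.86,17)
p=np.array([g(t) for t in ths]); print((np.diff(p,axis=0)/.03).round(2).tolist(),p[0],p[8],p[-1])
E
```

```text
11.65 [ 0.4827 -0.1605  0.1736] [-0.85 -0.69  4.88]
[(518, array([231.1, 180.9])), (44, array([253.3, 186.2]))]
[[-0.25, -0.44], [-0.2, -0.47], [-0.15, -0.48], [-0.1, -0.5], [-0.04, -0.51], [0.01, -0.51], [0.07, -0.5], [0.12, -0.49], [0.18, -0.48], [0.23, -0.45], [0.27, -0.43], [0.32, -0.39], [0.36, -0.36], [0.4, -0.32], [0.43, -0.27], [0.46, -0.22]] [ 0.4822852  -0.15921593] [ 0.46617041 -0.27610525] [ 0.54512106 -0.36379558]
```

Call:
move_arm --delta_pos '[[-0.25, -0.44, 0], [-0.2, -0.47, 0], [-0.15, -0.48, 0], [-0.1, -0.5, 0], [-0.04, -0.51, 0], [0.01, -0.51, 0], [0.07, -0.5, 0], [0.12, -0.49, 0]]' --dr '[[0, 0, 0], [0, 0, 0], [0, 0, 0], [0, 0, 0], [0, 0, 0], [0, 0, 0], [0, 0, 0], [0, 0, 0]]'

```text
t: 12.7
position: [0.4686, -0.2774, 0.1737]
ee_rot: [0.465, 3.101, 0.003]
ft_force: [15.3, 7.7, 4.6]
opening: 0.0238
grip_force: 30.9
```

```bash
cat > st.py <<'E'
from h import *
s=env.sense(); AX=np.array([.600,-.235]); d=s["position"][:2]-AX; r=np.linalg.norm(d); b=d/r
tcw=np.array([b[1],-b[0]]); f=s["ft_force"]
th=np.pi+.308-(np.arctan2(d[1],d[0])%(2*np.pi))
print("t",s["t"],"pos",s["position"].round(4),"r",r.round(4),"th",th.round(3),"f",f.round(2),"radial",(f[:2]@b).round(2),"pull cw",(-f[:2]@tcw).round(2),"open",s["opening"].round(4))
E
python3 st.py
```

```text
Traceback (most recent call last):
  File "st.py", line 5, in <module>
    print("t",s["t"],"pos",s["position"].round(4),"r",r.round(4),"th",th.round(3),"f",f.round(2),"radial",(f[:2]@b).round(2),"pull cw",(-f[:2]@tcw).round(2),"open",s["opening"].round(4))
                                                                                                                                                                    ^^^^^^^^^^^^^^^^^^
AttributeError: 'float' object has no attribute 'round'
```

Call:
move_arm --delta_pos '[[0.25, -0.46, 0], [0.24, -0.44, 0], [0.27, -0.42, 0], [0.32, -0.38, 0], [0.36, -0.35, 0], [0.4, -0.31, 0], [0.42, -0.27, 0], [0.44, -0.21, 0]]' --dr '[[0, 0, 0], [0, 0, 0], [0, 0, 0], [0, 0, 0], [0, 0, 0], [0, 0, 0], [0, 0, 0], [0, 0, 0]]'

```text
t: 13.7
position: [0.5474, -0.3627, 0.1736]
ee_rot: [0.468, 3.106, 0.0]
ft_force: [0.0, 3.4, 9.4]
opening: 0.0238
grip_force: 31.4
```

```bash
sed -i 's/\[.600,-.235\]/[.6017,-.2342]/; s/s\["opening"\].round(4)/round(float(s["opening"]),4)/' st.py; python3 st.py
python3 - <<'E'
from h import *
c=camera("scene"); cv2.imwrite("pics/s5.png",cv2.convertScaleAbs(cv2.resize(c["color"][165:245,215:345],None,fx=6,fy=6,interpolation=2),alpha=1.4))
E
```

```text
t 13.7 pos [ 0.5474 -0.3627  0.1736] r 0.1395 th -0.863 f [0.   3.39 9.43] radial -3.13 pull cw -1.32 open 0.0238
```

View pics/s5.png

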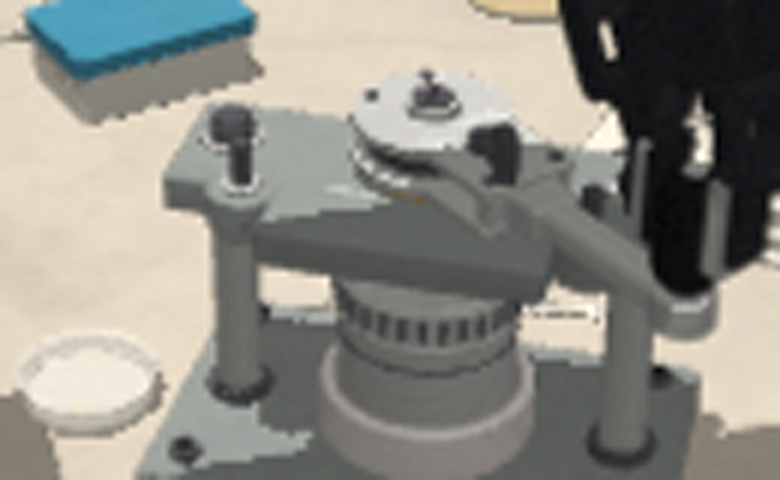

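The handle is at about -0.86 rad and free-wheeled at low force. The tab stands on the tighten side (crop (495,150)), with the opposite screw bare at (558,158). Now the first tightening stroke: the foot cannot reach the lid in its first 0.86 rad.

Call:
move_arm --delta_pos '[[-0.42, 0.23, 0.03], [-0.42, 0.27, 0], [-0.4, 0.31, 0], [-0.36, 0.35, 0], [-0.32, 0.39, 0], [-0.27, 0.43, 0], [-0.23, 0.45, 0], [-0.18, 0.47, 0]]' --dr '[[0, 0, 0], [0, 0, 0], [0, 0, 0], [0, 0, 0], [0, 0, 0], [0, 0, 0], [0, 0, 0], [0, 0, 0]]'

```text
t: 14.75
position: [0.4682, -0.2752, 0.1738]
ee_rot: [-0.469, -3.106, 0.002]
ft_force: [1.4, -3.9, 2.4]
opening: 0.0237
grip_force: 30.7
```

```bash
python3 st.py; python3 - <<'E'
import numpy as np
c=np.array([.6017,-.2342])
for th in np.arange(0,.93,.1):
  a=np.pi+.308-th; print(th.round(2),(c+.14*np.array([np.cos(a),np.sin(a)])).round(4))
E
```

```text
t 14.75 pos [ 0.4682 -0.2752  0.1738] r 0.1396 th 0.01 f [ 1.44 -3.92  2.42] radial -0.22 pull cw 4.17 open 0.0237
0.0 [ 0.4683 -0.2766]
0.1 [ 0.4647 -0.2631]
0.2 [ 0.4625 -0.2493]
0.3 [ 0.4617 -0.2353]
0.4 [ 0.4623 -0.2213]
0.5 [ 0.4643 -0.2075]
0.6 [ 0.4676 -0.1939]
0.7 [ 0.4723 -0.1807]
0.8 [ 0.4783 -0.1681]
0.9 [ 0.4855 -0.1561]
```

Call:
move_arm --delta_pos '[[-0.03, 0.11, 0], [-0.03, 0.11, 0], [-0.03, 0.11, 0], [-0.03, 0.11, 0], [-0.02, 0.11, 0], [-0.02, 0.11, 0], [-0.02, 0.11, 0], [-0.02, 0.11, 0]]' --dr '[[0, 0, 0], [0, 0, 0], [0, 0, 0], [0, 0, 0], [0, 0, 0], [0, 0, 0], [0, 0, 0], [0, 0, 0]]'

```text
t: 15.75
position: [0.4629, -0.2492, 0.1737]
ee_rot: [-0.468, -3.106, 0.001]
ft_force: [-3.4, -2.6, 4.0]
opening: 0.0234
grip_force: 30.9
```

```bash
python3 st.py
```

```text
t 15.75 pos [ 0.4629 -0.2492  0.1737] r 0.1396 th 0.201 f [-3.37 -2.57  3.98] radial 3.62 pull cw 2.19 open 0.0234
```

Call:
move_arm --delta_pos '[[-0.02, 0.115, 0], [-0.02, 0.115, 0], [-0.01, 0.115, 0], [0, 0.115, 0], [0, 0.115, 0], [0.01, 0.115, 0], [0.01, 0.115, 0], [0.01, 0.115, 0]]' --dr '[[0, 0, 0], [0, 0, 0], [0, 0, 0], [0, 0, 0], [0, 0, 0], [0, 0, 0], [0, 0, 0], [0, 0, 0]]'

```text
t: 16.75
position: [0.4625, -0.2213, 0.1738]
ee_rot: [-0.468, -3.107, 0.001]
ft_force: [1.0, -5.5, 1.3]
opening: 0.0237
grip_force: 30.7
```

```bash
python3 st.py
```

```text
t 16.75 pos [ 0.4625 -0.2213  0.1738] r 0.1398 th 0.4 f [ 0.96 -5.53  1.33] radial -1.46 pull cw 5.42 open 0.0237
```

Call:
move_arm --delta_pos '[[0.005, 0.058, 0], [0.005, 0.058, 0], [0.01, 0.058, 0], [0.01, 0.058, 0], [0.01, 0.058, 0], [0.01, 0.058, 0], [0.01, 0.058, 0], [0.01, 0.058, 0]]' --dr '[[0, 0, 0], [0, 0, 0], [0, 0, 0], [0, 0, 0], [0, 0, 0], [0, 0, 0], [0, 0, 0], [0, 0, 0]]'

```text
t: 17.75
position: [0.4644, -0.2077, 0.1737]
ee_rot: [-0.468, -3.106, 0.001]
ft_force: [-0.6, -5.9, 3.3]
opening: 0.0236
grip_force: 30.8
```

```bash
python3 st.py
```

```text
t 17.75 pos [ 0.4644 -0.2077  0.1737] r 0.1399 th 0.499 f [-0.56 -5.9   3.25] radial -0.57 pull cw 5.9 open 0.0236
```

Call:
move_arm --delta_pos '[[0.012, 0.057, 0], [0.012, 0.057, 0], [0.013, 0.057, 0], [0.013, 0.056, 0], [0.014, 0.056, 0], [0.014, 0.056, 0], [0.015, 0.056, 0], [0.016, 0.056, 0]]' --dr '[[0, 0, 0], [0, 0, 0], [0, 0, 0], [0, 0, 0], [0, 0, 0], [0, 0, 0], [0, 0, 0], [0, 0, 0]]'

```text
t: 18.75
position: [0.4675, -0.1944, 0.1737]
ee_rot: [-0.468, -3.106, 0.002]
ft_force: [-0.2, -8.0, 3.3]
opening: 0.0235
grip_force: 30.8
```

```bash
python3 st.py
```

```text
t 18.75 pos [ 0.4675 -0.1944  0.1737] r 0.14 th 0.597 f [-0.15 -7.99  3.3 ] radial -2.13 pull cw 7.7 open 0.0235
```

The pull is rising (7.7 N), so the foot is on the lid. Smaller steps now.

Call:
move_arm --delta_pos '[[0.015, 0.045, 0], [0.015, 0.045, 0], [0.015, 0.045, 0], [0.015, 0.045, 0], [0.015, 0.045, 0], [0, 0, 0], [0, 0, 0], [0, 0, 0]]' --dr '[[0, 0, 0], [0, 0, 0], [0, 0, 0], [0, 0, 0], [0, 0, 0], [0, 0, 0], [0, 0, 0], [0, 0, 0]]'

```text
t: 19.75
position: [0.4697, -0.1876, 0.1737]
ee_rot: [-0.468, -3.106, 0.002]
ft_force: [-0.9, -7.4, 3.4]
opening: 0.0235
grip_force: 30.8
```

```bash
python3 st.py
```

```text
t 19.75 pos [ 0.4697 -0.1876  0.1737] r 0.14 th 0.647 f [-0.89 -7.36  3.36] radial -1.61 pull cw 7.24 open 0.0235
```

Call:
move_arm --delta_pos '[[0.01, 0.028, 0], [0.01, 0.028, 0], [0.01, 0.028, 0], [0.01, 0.028, 0], [0.01, 0.028, 0], [0.011, 0.028, 0], [0.011, 0.028, 0], [0.011, 0.028, 0]]' --dr '[[0, 0, 0], [0, 0, 0], [0, 0, 0], [0, 0, 0], [0, 0, 0], [0, 0, 0], [0, 0, 0], [0, 0, 0]]'

```text
t: 20.75
position: [0.4721, -0.1811, 0.1737]
ee_rot: [-0.469, -3.106, 0.003]
ft_force: [-1.2, -8.1, 3.5]
opening: 0.0238
grip_force: 30.9
```

```bash
python3 st.py
```

```text
t 20.75 pos [ 0.4721 -0.1811  0.1737] r 0.14 th 0.697 f [-1.18 -8.14  3.53] radial -2.0 pull cw 7.98 open 0.0238
```

Call:
move_arm --delta_pos '[[0.011, 0.027, 0], [0.011, 0.027, 0], [0.011, 0.027, 0], [0.011, 0.027, 0], [0.012, 0.027, 0], [0.012, 0.027, 0], [0.012, 0.027, 0], [0.012, 0.027, 0]]' --dr '[[0, 0, 0], [0, 0, 0], [0, 0, 0], [0, 0, 0], [0, 0, 0], [0, 0, 0], [0, 0, 0], [0, 0, 0]]'

```text
t: 21.75
position: [0.4749, -0.1747, 0.1737]
ee_rot: [-0.469, -3.106, 0.003]
ft_force: [-1.5, -9.6, 1.9]
opening: 0.0236
grip_force: 30.9
```

```bash
python3 st.py
```

```text
t 21.75 pos [ 0.4749 -0.1747  0.1737] r 0.1401 th 0.746 f [-1.51 -9.57  1.91] radial -2.69 pull cw 9.31 open 0.0236
```

Call:
move_arm --delta_pos '[[0.012, 0.026, 0], [0.012, 0.026, 0], [0.012, 0.026, 0], [0.012, 0.026, 0], [0, 0, 0], [0, 0, 0], [0, 0, 0], [0, 0, 0]]' --dr '[[0, 0, 0], [0, 0, 0], [0, 0, 0], [0, 0, 0], [0, 0, 0], [0, 0, 0], [0, 0, 0], [0, 0, 0]]'

```text
t: 22.75
position: [0.4763, -0.1716, 0.1737]
ee_rot: [-0.469, -3.106, 0.003]
ft_force: [-1.3, -8.9, 3.1]
opening: 0.0236
grip_force: 30.9
```

```bash
python3 - <<'E'
import time
exec(open("st.py").read())
for _ in range(4): camera("scene"); exec(open("st.py").read())
E
```

```text
t 22.75 pos [ 0.4763 -0.1716  0.1737] r 0.1401 th 0.771 f [-1.28 -8.94  3.12] radial -2.84 pull cw 8.57 open 0.0236
t 22.8 pos [ 0.4763 -0.1716  0.1737] r 0.1401 th 0.771 f [-0.69 -8.78  3.45] radial -3.3 pull cw 8.16 open 0.0235
t 22.85 pos [ 0.4763 -0.1716  0.1737] r 0.1401 th 0.771 f [-1.21 -9.05  3.2 ] radial -2.96 pull cw 8.64 open 0.0237
t 22.9 pos [ 0.4763 -0.1717  0.1737] r 0.1401 th 0.771 f [-2.04 -9.11  2.78] radial -2.24 pull cw 9.07 open 0.0236
t 22.95 pos [ 0.4764 -0.1717  0.1738] r 0.1401 th 0.771 f [-0.88 -9.37  2.35] radial -3.39 pull cw 8.78 open 0.0239
```

The static pull is 8.6 N and was about 10 N while moving, so the clamping is roughly 85–135 N. Relaxing the pull, letting go and rising.

Call:
move_arm --delta_pos '[[-0.02, -0.03, 0], [0, 0, 0], [0, 0, 0], [0, 0, 0], [0, 0, 0], [0, 0, 0], [0, 0, 0], [0, 0, 0]]' --dr '[[0, 0, 0], [0, 0, 0], [0, 0, 0], [0, 0, 0], [0, 0, 0], [0, 0, 0], [0, 0, 0], [0, 0, 0]]'

```text
t: 23.95
position: [0.476, -0.1723, 0.1738]
ee_rot: [-0.468, -3.106, 0.002]
ft_force: [0.1, -6.7, 2.0]
opening: 0.0237
grip_force: 30.8
```

Call:
move_arm --delta_pos '[[0, 0, 0], [0, 0, 0], [0, 0, 0], [0, 0, 0.3], [0, 0, 0.6], [0, 0, 0.8], [0, 0, 0.8], [0, 0, 0.8]]' --dr '[[0, 0, 0], [0, 0, 0], [0, 0, 0], [0, 0, 0], [0, 0, 0], [0, 0, 0], [0, 0, 0], [0, 0, 0]]' --jaw 50

```text
t: 24.95
position: [0.4763, -0.1714, 0.2742]
ee_rot: [0.467, 3.106, 0.0]
ft_force: [0.1, -0.5, 0.2]
opening: 0.0501
grip_force: 0.0
```

Call:
move_arm --delta_pos '[[-0.7, 0.5, 0], [-1, 1, 0], [-1, 1, 0], [-1, 1, 0], [-0.3, 1, 0], [0, 1, 0], [0, 1, 0], [0, 0, 0]]' --dr '[[0, 0, 0], [0, 0, 0], [0, 0, 0], [0, 0, 0], [0, 0, 0], [0, 0, 0], [0, 0, 0], [0, 0, 0]]'

```text
t: 25.95
position: [0.356, 0.0248, 0.2735]
ee_rot: [0.463, 3.106, 0.001]
ft_force: [-0.2, -1.1, 0.4]
opening: 0.0497
grip_force: 0.0
```

```bash
python3 - <<'E'
from h import *
s=env.sense(); print(s["position"].round(4),s["ft_force"].round(2))
t=camera("top")["color"][140:265,220:350]; c=camera("scene")["color"][165:265,215:345]
im=np.hstack([cv2.resize(t,(390,375),interpolation=2),cv2.resize(c,(400,375),interpolation=2)])
cv2.imwrite("pics/a6.png",cv2.convertScaleAbs(im,alpha=1.4))
E
```

```text
[0.356  0.0248 0.2735] [-0.21 -1.06  0.44]
```

View pics/a6.png

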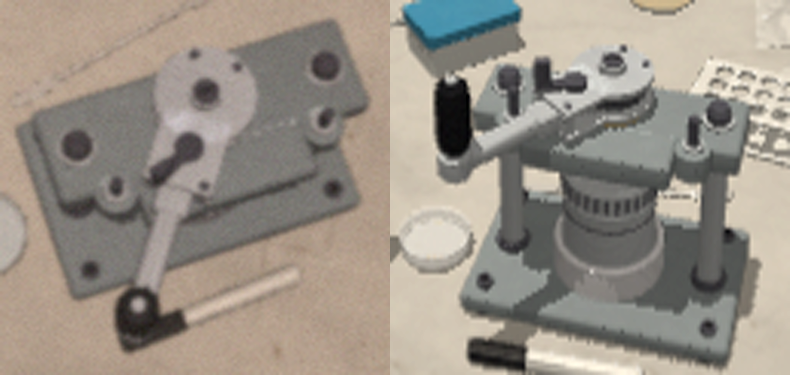

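The top view shows the tab on the left (tighten) side at (165,170), the grip free at (137,305), and the arm clear of everything. Handing in.

```bash
python3 -c "
from rig import env
print(env.sign_off())"
```

```text
the job is handed in; nothing more can be done
None
```

The job is handed in (no verdict was returned): the lever is set to tighten, the handle free-wheeled back to about -0.86 rad, and the foot is tight on the lid at a pull of about 9–10 N. I estimate 85–135 N of clamping from that pull, and the arm has let go and stands clear.

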